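# Turn the grinding stone's pouring lip to the pot

### The arm

A 6-joint arm with a two-finger parallel gripper is mounted at the origin on the work surface. World frame = base frame: x ahead of the robot, y to its left, z up, the work surface at z = 0. Lengths are in m, angles in rad, forces in N, time in s.
With the tool pointing down it reaches from about 0.35 to 0.85 m from the base axis. Payload 8.1 kg.
Tool frame: the origin (TCP) lies between the finger pads; the fingertips stand 14 mm ahead of it and the grasp point (between the pads) lies 5 mm behind it; z points along the fingers, y is the line along which they close (so a half turn about z gives the same grasp; the last joint's range is limited). The gripper opens to 93 mm and grips with 3 to 60 N. Pads are 15 mm wide; open, the fingers measure 128 mm over their backs; the gripper's body (75 mm by 188 mm) begins 65 mm behind the grasp point.
Start: joints at [1.234, 0.13, 1.488, -0, 1.523, -0.085], TCP at [0.149, 0.581, 0.233] pointing down, gripper open.
Joint ranges: [-2.96, 2.96], [-0.89, 2.26], [0.02, 2.5], [-1.34, 4.48], [0, 2.73], [-2.66, 2.66]. Speed limits (rad/s): [2.39, 2.39, 2.79, 3.14, 3.14, 3.14].

### API

Orientations are given as a rotation vector (axis times angle).
In Python, from plant import robot gives the robot as it stands.
- The arm moves only by the tool arm_command, never from a script. Its argument "targets" is a list of rows, each an object of numbers: "x", "y", "z": the shift along the world's x, y, z in units of 500 mm (1.0 is 500 mm); "rx", "ry", "rz": the turn, a rotation vector about the world's x, y, z in units of 2 rad (1.0 is 2 rad); "claw": the closure in counts, from 0 (fully open) to 255 (shut). In form: [{"x": .., "y": .., "z": .., "rx": .., "ry": .., "rz": .., "claw": ..}, ...]. A call has 1 to 10 rows; each row is the pose to reach, as a shift and turn from the pose commanded when the call began; what a row does not reach only later rows make up. A row lasts 1/12 s, in which the tool goes at most 41.7 mm and 7.16 degrees, less where a joint would pass 70% of its speed; a pose out of reach is approached as far as the arm can. A call with a number of a shift or a turn outside -1 to 1 is refused whole. A call with a gripper value outside its range is refused whole. The fingers move at their own pace and stop on an object; "squeeze" is the grip in N (left out, the last holds). Time passes only in rows, so rows that repeat a pose let the fingers close. It gives the time, the measured TCP pose, the force, the opening and the grip force at its end, in the units of the state.
- robot.read_state(): the state, without advancing time (a new reading comes with each control period).
- robot.read_camera(name): name is "side" or "top" or "wrist"; returns (picture, depth): 480x640x3 uint8, red, green, blue; 480x640 float32, m along the optical axis (not along the pixel's ray), 0 where there is no reading.
- robot.get_calibration(name): a dict with "intrinsics" (3x3 intrinsics, pixels), "origin" and "orientation" of the camera in the world. Camera axes: x right, y up, looking along -z (the intrinsics and any distortion apply to the point x, -y, -z); pixel columns grow to the right and rows downward; lengths in m; the calibration is good to about 2 mm. A picture is of the moment at which its call begins: read the wrist's pose just before it. get_calibration takes no time and is no camera call; for the wrist camera it gives the pose at the moment of the call.
- robot.close_job(): hands the job in; it is judged then, once.
The state is a dict: "t": time; "q": joint angles; "dq": joint speeds; "joint_torque": joint torques, N m; "tool_pos": TCP position; "orientation": TCP orientation; "force": force on the tool from outside, world axes, zero at the start; "wrist_torque": the same for the moment, N m; "opening": finger opening in m; "gripper_force": force on a finger pad.
Only numpy, scipy, OpenCV 4.12 (cv2) and the standard library are available. Lean on these libraries where they do the work, as an engineer would, in place of code of your own. Each camera call takes 0.05 s, during which the arm holds its last target. There are 200 camera calls.

### The job

Gently push the grinding stone round on its swivel by its rim, with the fingertips only, until its steel pouring lip points squarely at the middle of the steel pot, and leave it standing still there, clear of it. Lift nothing: the pestle rides along upright on the stone, and the pot, the glass tumbler and the yellow spatula stay where they are.

Things in the scene. Friction and masses are not known exactly. Their poses are not given: they have to be found in the camera images.
- stone: Dark granite grinding stone that turns level, without end stops, on a swivel. Origin on the swivel axis at its underside, 25 mm above the work surface; z up. 40 mm thick (top at 65 mm): a disc of radius 92 mm with three straight-sided lobes 90 mm wide reaching 130 mm from the axis, 120 degrees apart. -x runs along the lobe with the lip; the plain lobes lie 60 degrees either side of +x.
- swivel: Fixed steel foot under the stone, radius 85 mm up to 10 mm high, then 60 mm; origin on the axis at the work surface. It stands elsewhere each time. Its drag is light, 2 to 4 N at the rim turned slowly; the 3.5 kg stone stops almost at once when no longer pushed. A fingertip let down in a gap between two lobes, beside the disc, can push a lobe's flank.
- lip (a point): Outer end of the pouring lip, a short open steel channel 50 mm wide and 20 mm high let into the end of one lobe: 157 mm from the swivel axis, 51 mm above the work surface. It turns with the stone.
- pot: Open steel pot, 150 mm across and 75 mm high, loose, 0.5 kg, standing 245 to 265 mm from the swivel axis (centre to axis), to the left or to the right of the stone as the robot sees it; the turning lip passes it without touching. Origin at the centre of its underside.
- pestle: Granite pestle, 62 mm across and 72 mm high, 0.35 kg, standing loose and upright near the middle of the stone's top. Origin at the centre of its underside, z up.
- tumbler: Loose glass tumbler, 68 mm across, 88 mm high. Origin at the centre of its underside. It stands on the stone's other side from the pot, 245 to 265 mm from the swivel axis.
- spatula: Loose yellow silicone spatula lying flat, 232 mm long, 52 mm wide at the blade, 12 mm high, blade towards its +x. Origin at the underside, 97 mm from the blade's end. It lies crosswise beyond the stone, low enough for the lip to pass over it.
Things that resemble listed ones, but are neither listed nor needed, are in the scene too. Leave any red look-alike of the pestle alone.

How it is judged:
By the outcome, as a careful person would: the job done as asked, in the order asked, and still so for the second after the job is handed in, with the robot touching nothing.
It also fails if it takes over 48 s, if anything falls off the work surface, if the arm or the gripper's body presses on something with over 40 N, if the wrist force passes 120 N, or if a joint passes its speed limit or range.

## Working session

There is one attempt and no reset: what is moved stays moved. The work goes in short steps, Python scripts to look and compute and a tool call to move; the robot and the scene stay as the last step left them, time stands still between calls to the robot, and variables do not carry over. Pictures are saved under pics/ and viewed, at most 10 in all, crops included, and the job is handed in when it is done.

Besides the shell and the picture viewer there is one more tool, called after "Call:" as name([rows], argument=value, ...), one row to a line, values as JSON. arm_command: Moves the arm, as the interface text tells. Shifts and turns lie within -1 to 1; 1 stands for 500 mm of shift or 2 rad of turn. Its arguments: {"type":"object","properties":{"targets":{"type":"array","items":{"type":"object","properties":{"x":{"type":"number","minimum":-1,"maximum":1},"y":{"type":"number","minimum":-1,"maximum":1},"z":{"type":"number","minimum":-1,"maximum":1},"rx":{"type":"number","minimum":-1,"maximum":1},"ry":{"type":"number","minimum":-1,"maximum":1},"rz":{"type":"number","minimum":-1,"maximum":1},"claw":{"type":"number"}}}},"squeeze":{"type":"number"}},"required":["targets"]}

```bash
mkdir -p pics
cat > h.py <<'E'
import numpy as np, cv2
from plant import robot
def shot(cam,name=None):
    c=robot.get_calibration(cam); p,d=robot.read_camera(cam)
    if name: cv2.imwrite(f'pics/{name}.png',p[:,:,::-1])
    return p,d,c
def rot(o):
    o=np.array(o,float)
    return o if o.shape==(3,3) else cv2.Rodrigues(o)[0]
def ray(c,u,v):
    K=np.array(c['intrinsics']); r=np.linalg.inv(K)@np.array([u,v,1.0])
    return np.array(c['origin']),rot(c['orientation'])@(r*[1,-1,-1])
def plane(c,u,v,z):
    o,r=ray(c,u,v); return o+r*(z-o[2])/r[2]
def cloud(c,d):
    K=np.array(c['intrinsics']); v,u=np.mgrid[:480,:640]
    P=np.stack([u,v,np.ones_like(u)],-1)@np.linalg.inv(K).T*d[...,None]*[1,-1,-1]
    return P@rot(c['orientation']).T+np.array(c['origin'])
def proj(c,P):
    q=rot(c['orientation']).T@(np.array(P)-np.array(c['origin']))*[1,-1,-1]
    q=np.array(c['intrinsics'])@q; return q[:2]/q[2]
E
python3 - <<'E'
from h import *
p,d,c=shot('top','top1'); np.savez('top1.npz',p=p,d=d)
print(c)
p2,_,c2=shot('side','side1'); print(c2); s=robot.read_state(); print(s)
E
```

```text
{'intrinsics': array([[479.76153945,   0.        , 318.17872937],
       [  0.        , 479.76153945, 249.17666166],
       [  0.        ,   0.        ,   1.        ]]), 'origin': array([0.53183026, 0.01824908, 0.88871804]), 'orientation': array([ 0.03307769, -0.04058675, -1.56873114])}
{'intrinsics': array([[575.15095666,   0.        , 318.55381643],
       [  0.        , 575.15095666, 234.68920713],
       [  0.        ,   0.        ,   1.        ]]), 'origin': array([ 0.01134856, -0.56129308,  0.57737585]), 'orientation': array([ 0.96277083, -0.38437401, -0.70496251])}
{'t': 0.1, 'q': array([ 1.23356068e+00,  1.31094314e-01,  1.48914888e+00,  1.58660744e-05,
        1.52299995e+00, -8.53696234e-02]), 'dq': array([-7.72275274e-05,  9.44950685e-04, -3.82121695e-03, -1.23329444e-03,
        1.47761207e-03, -4.17440763e-04]), 'joint_torque': array([ 5.25928135e-04, -5.61341071e+01, -4.93096948e+01,  7.69039197e-02,
        2.92357762e-02, -1.00959860e-04]), 'tool_pos': array([0.14932205, 0.58062472, 0.23169895]), 'orientation': array([-3.94540976e-01, -3.11635415e+00,  2.52941621e-03]), 'force': array([ 0.4044497 , -0.17928798, -0.23786888]), 'wrist_torque': array([0.0151208 , 0.0262649 , 0.04510884]), 'gripper_force': 0.0, 'opening': 0.09298912111452985}
```

View pics/top1.png

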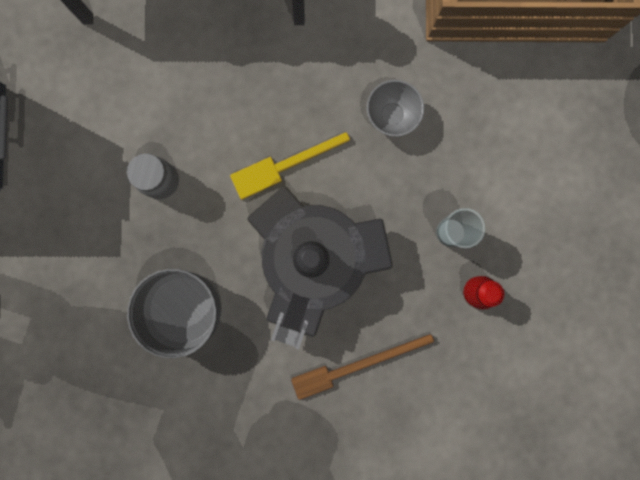

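View pics/side1.png

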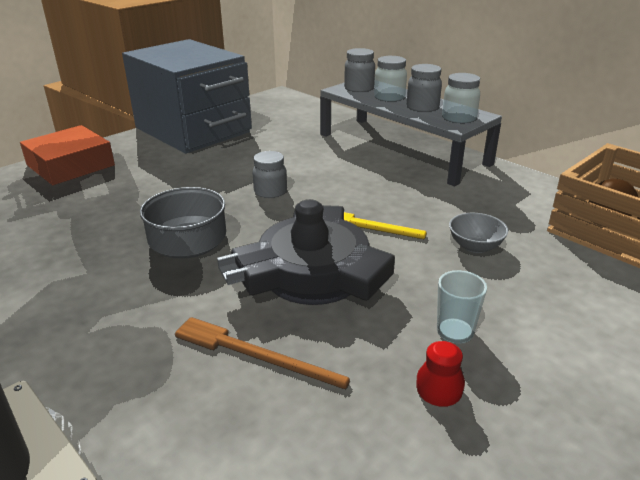

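The top view shows the stone at (313,257), its lip at (290,335), the granite pestle at (312,258), the pot at (173,312), the tumbler at (462,230) and the yellow spatula at (290,165). The look-alikes are the grey bowl (395,108), lidded jar (148,175), red pestle (484,292) and wooden spatula (360,367). The pot I want is the wide open one at (173,312), 150 mm across; the bowl is too small. Next I'll measure.

```bash
cat > meas.py <<'E'
from h import *
def fitc(P):
    A=np.c_[2*P,np.ones(len(P))]; s=np.linalg.lstsq(A,(P**2).sum(1),rcond=None)[0]
    return s[:2],np.sqrt(s[2]+s[:2]@s[:2])
def cc(m,u,v):
    n,l=cv2.connectedComponents(m.astype(np.uint8)); return l==np.bincount(l[v-25:v+25,u-25:u+25][m[v-25:v+25,u-25:u+25]]).argmax()
def pot(d,c,u,v):
    P=cloud(c,d); m=(P[...,2]>.066)&(P[...,2]<.085)&(d>0)
    m[:,:]&=(np.hypot(*(np.mgrid[:480,:640]-np.array([v,u])[:,None,None]))<55)
    Q=P[m][:,:2]; ce,r=fitc(Q)
    for _ in range(5):
        e=abs(np.hypot(*(Q-ce).T)-r); ce,r=fitc(Q[e<.006])
    return ce,r,len(Q),np.median(P[m][:,2])
def stone(d,c,u,v):
    P=cloud(c,d); m=(P[...,2]>.055)&(P[...,2]<.078)&(d>0)
    m&=(np.hypot(*(np.mgrid[:480,:640]-np.array([v,u])[:,None,None]))<95)
    return m,P
E
python3 - <<'E'
from meas import *
z=np.load('top1.npz'); p,d=z['p'],z['d']; c=robot.get_calibration('top')
print('pot',pot(d,c,173,312))
m,P=stone(d,c,313,257)
print('table z',np.median(P[420:440,560:600,2]), 'stone top z',np.median(P[m][:,2]))
for n,(u,v) in dict(tumb=(462,230),pest=(312,258),lip=(290,335),red=(484,292)).items(): print(n,P[v,u],plane(c,u,v,.051))
vis=p.copy(); vis[m]=vis[m]//2+np.array([0,120,0],np.uint8)
cv2.imwrite('pics/m.png',cv2.resize(vis[150:390,100:420,::-1],(800,600),interpolation=cv2.INTER_NEAREST))
E
```

```text
pot (array([0.46153951, 0.26100946]), np.float64(0.071992353695222), 1023, np.float64(0.07233567537380203))
table z 0.00018154894867195015 stone top z 0.06523980908135996
tumb [ 0.60938227 -0.252156    0.00444053] [ 0.60529896 -0.23791848  0.051     ]
pest [0.55329541 0.02435319 0.13577762] [0.55571229 0.02504049 0.051     ]
lip [0.42249252 0.06273524 0.05345389] [0.4221713  0.06286594 0.051     ]
red [ 0.49778852 -0.26790043  0.07124238] [ 0.49694557 -0.27498608  0.051     ]
```

View pics/m.png

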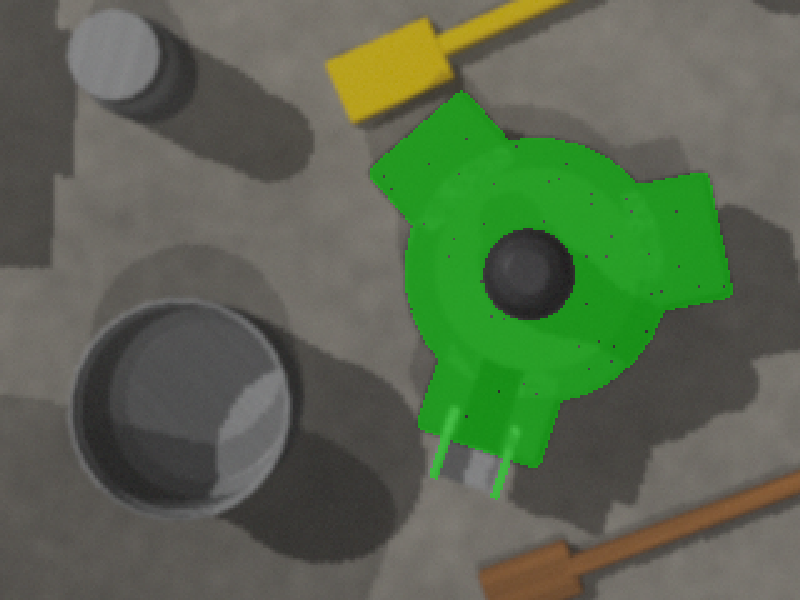

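```bash
cat >> meas.py <<'E'
def solve(d,c,u=313,v=257,guess=165):
    m,P=stone(d,c,u,v); k=np.ones((3,3),np.uint8)
    m=cv2.morphologyEx(m.astype(np.uint8),cv2.MORPH_OPEN,np.ones((7,7),np.uint8))
    ct=max(cv2.findContours(m,cv2.RETR_EXTERNAL,cv2.CHAIN_APPROX_NONE)[0],key=cv2.contourArea)
    F=cv2.drawContours(np.zeros_like(m),[ct],-1,1,-1)
    E=np.array([plane(c,a,b,.065)[:2] for a,b in ct[:,0]])
    vv,uu=np.nonzero(F); A=np.array([plane(c,a,b,.065)[:2] for a,b in zip(uu,vv)])
    ce=A.mean(0)
    for _ in range(8):
        r=np.hypot(*(E-ce).T); ce,R=fitc(E[abs(r-.092)<.006])
    q=A-ce; r=np.hypot(*q.T); th=np.arctan2(q[:,1],q[:,0])
    w=(r>.097)&(r<.125); ph=np.angle(np.exp(3j*th[w]).sum())/3
    angs=np.degrees(ph)+np.array([0,120,240,-120,-240]); lip=angs[np.argmin(abs((angs-guess+180)%360-180))]
    return ce,R,lip,r.max(),A.mean(0)
E
python3 - <<'E'
from meas import *
z=np.load('top1.npz'); d=z['d']; c=robot.get_calibration('top')
ce,R,lip,rm,cm=solve(d,c); pc=pot(d,c,173,312)[0]
v=pc-ce; pa=np.degrees(np.arctan2(v[1],v[0]))
l=plane(c,290,336,.051)[:2]-ce
print(ce,R,lip,rm,cm,'pot dist',np.hypot(*v),'ang',pa,'turn',pa-lip,'lipcheck',np.degrees(np.arctan2(l[1],l[0])),np.hypot(*l))
print('tumbler base',plane(c,463,229,.0))
def pose(a,u,v):
    a=np.radians(a); return ce+u*np.array([np.cos(a),np.sin(a)])+v*np.array([-np.sin(a),np.cos(a)])
L=lip-240+0
for t in np.linspace(0,pa-lip,6): print(t,L+t,pose(L+t,.112,.0625))
print('above/entry',pose(L,.112,.085))
Rm=rot(robot.read_state()['orientation']); print(Rm.round(3)); print('tool y ang',np.degrees(np.arctan2(Rm[1,1],Rm[0,1])),'want',L+90)
E
```

```text
[0.55626937 0.02083611] 0.09073633619428946 161.106658879439 0.13423498782466753 [0.55545974 0.02071332] pot dist 0.2581801448250556 ang 111.52540800824661 turn -49.581250871192395 lipcheck 162.80790191703372 0.1421706737366467
tumbler base [ 0.611642   -0.25540068  0.        ]
0.0 -78.89334112056099 [ 0.63917399 -0.07702642]
-9.91625017423848 -88.80959129479947 [ 0.62108268 -0.08984128]
-19.83250034847696 -98.72584146903795 [ 0.60105482 -0.09934922]
-29.74875052271544 -108.64209164327643 [ 0.57968882 -0.10526615]
-39.66500069695392 -118.5583418175149 [ 0.55762306 -0.10741528]
-49.581250871192395 -128.47459199175339 [ 0.53551686 -0.10573239]
above/entry [ 0.66125257 -0.07269211]
[[-0.968  0.249 -0.001]
 [ 0.249  0.968 -0.002]
 [ 0.    -0.002 -1.   ]]
tool y ang 75.56910311371303 want 11.10665887943901
```

Call:
arm_command([
  {"x":0.02,"y":-0.02,"rz":-0.01,"claw":255},
  {"x":0.05,"y":-0.06,"rz":-0.03,"claw":255},
  {"x":0.09,"y":-0.11,"rz":-0.05,"claw":255},
  {"x":0.13,"y":-0.17,"rz":-0.08,"claw":255},
  {"x":0.17,"y":-0.22,"rz":-0.1,"claw":255},
  {"x":0.21,"y":-0.27,"rz":-0.12,"claw":255},
  {"x":0.25,"y":-0.32,"rz":-0.15,"claw":255},
  {"x":0.29,"y":-0.37,"rz":-0.17,"claw":255},
  {"x":0.33,"y":-0.42,"rz":-0.19,"claw":255},
  {"x":0.37,"y":-0.47,"rz":-0.21,"claw":255},
], squeeze=5)

```text
schema error: expected keys x, y, z, rx, ry, rz, claw
```

Call:
arm_command([
  {"x":0.04,"y":-0.05,"rz":-0.02},
  {"x":0.08,"y":-0.1,"rz":-0.04},
  {"x":0.12,"y":-0.15,"rz":-0.06},
  {"x":0.16,"y":-0.2,"rz":-0.08},
  {"x":0.2,"y":-0.25,"rz":-0.1},
  {"x":0.24,"y":-0.3,"rz":-0.12},
  {"x":0.28,"y":-0.35,"rz":-0.14},
  {"x":0.31,"y":-0.39,"rz":-0.16},
  {"x":0.33,"y":-0.42,"rz":-0.18},
  {"x":0.35,"y":-0.44,"rz":-0.19},
])

```text
schema error: expected keys x, y, z, rx, ry, rz, claw
```

All seven keys are required, so I'll resend the rows in full.

Call:
arm_command([
  {"x":0.02,"y":-0.02,"z":0,"rx":0,"ry":0,"rz":-0.01,"claw":255},
  {"x":0.05,"y":-0.06,"z":0,"rx":0,"ry":0,"rz":-0.03,"claw":255},
  {"x":0.09,"y":-0.11,"z":0,"rx":0,"ry":0,"rz":-0.05,"claw":255},
  {"x":0.13,"y":-0.17,"z":0,"rx":0,"ry":0,"rz":-0.08,"claw":255},
  {"x":0.17,"y":-0.22,"z":0,"rx":0,"ry":0,"rz":-0.1,"claw":255},
  {"x":0.21,"y":-0.27,"z":0,"rx":0,"ry":0,"rz":-0.12,"claw":255},
  {"x":0.25,"y":-0.32,"z":0,"rx":0,"ry":0,"rz":-0.15,"claw":255},
  {"x":0.29,"y":-0.37,"z":0,"rx":0,"ry":0,"rz":-0.17,"claw":255},
  {"x":0.33,"y":-0.42,"z":0,"rx":0,"ry":0,"rz":-0.19,"claw":255},
  {"x":0.37,"y":-0.47,"z":0,"rx":0,"ry":0,"rz":-0.21,"claw":255},
], squeeze=5)

```text
t: 0.93
tool_pos: [0.3353, 0.3439, 0.2324]
orientation: [1.04, 2.964, -0.0]
force: [0.7, 0.7, 0.2]
opening: 0.0311
gripper_force: 0.0
```

Call:
arm_command([
  {"x":0.04,"y":-0.05,"z":0,"rx":0,"ry":0,"rz":-0.02,"claw":255},
  {"x":0.08,"y":-0.1,"z":0,"rx":0,"ry":0,"rz":-0.04,"claw":255},
  {"x":0.12,"y":-0.15,"z":0,"rx":0,"ry":0,"rz":-0.06,"claw":255},
  {"x":0.16,"y":-0.2,"z":0,"rx":0,"ry":0,"rz":-0.08,"claw":255},
  {"x":0.2,"y":-0.25,"z":0,"rx":0,"ry":0,"rz":-0.1,"claw":255},
  {"x":0.24,"y":-0.3,"z":0,"rx":0,"ry":0,"rz":-0.12,"claw":255},
  {"x":0.28,"y":-0.35,"z":0,"rx":0,"ry":0,"rz":-0.14,"claw":255},
  {"x":0.31,"y":-0.39,"z":0,"rx":0,"ry":0,"rz":-0.16,"claw":255},
  {"x":0.33,"y":-0.42,"z":0,"rx":0,"ry":0,"rz":-0.18,"claw":255},
  {"x":0.35,"y":-0.44,"z":0,"rx":0,"ry":0,"rz":-0.19,"claw":255},
])

```text
t: 1.77
tool_pos: [0.5099, 0.1235, 0.2323]
orientation: [-1.584, -2.713, 0.001]
force: [0.2, 0.1, 0.2]
opening: 0.0004
gripper_force: 0.0
```

Call:
arm_command([
  {"x":0.04,"y":-0.05,"z":0,"rx":0,"ry":0,"rz":-0.02,"claw":255},
  {"x":0.08,"y":-0.1,"z":0,"rx":0,"ry":0,"rz":-0.04,"claw":255},
  {"x":0.12,"y":-0.15,"z":0,"rx":0,"ry":0,"rz":-0.06,"claw":255},
  {"x":0.16,"y":-0.2,"z":0,"rx":0,"ry":0,"rz":-0.08,"claw":255},
  {"x":0.2,"y":-0.25,"z":0,"rx":0,"ry":0,"rz":-0.1,"claw":255},
  {"x":0.24,"y":-0.3,"z":0,"rx":0,"ry":0,"rz":-0.12,"claw":255},
  {"x":0.27,"y":-0.34,"z":0,"rx":0,"ry":0,"rz":-0.14,"claw":255},
  {"x":0.29,"y":-0.37,"z":0,"rx":0,"ry":0,"rz":-0.16,"claw":255},
  {"x":0.3,"y":-0.39,"z":0,"rx":0,"ry":0,"rz":-0.163,"claw":255},
  {"x":0.3,"y":-0.39,"z":0,"rx":0,"ry":0,"rz":-0.163,"claw":255},
])

```text
t: 2.6
tool_pos: [0.6596, -0.071, 0.2319]
orientation: [-1.998, -2.423, 0.001]
force: [1.4, -0.2, -0.7]
opening: 0.0008
gripper_force: 0.0
```

Run:
```python
from h import *
p,d,c=shot('side','side2'); p,d,c=shot('wrist','wrist2')
cs=np.hstack([cv2.imread('pics/side2.png')[100:400,100:500],cv2.resize(cv2.imread('pics/wrist2.png'),(400,300))]); cv2.imwrite('pics/both2.png',cs)
s=robot.read_state(); R=rot(s['orientation']); print(s['tool_pos'],s['t'],np.degrees(np.arctan2(R[1,1],R[0,1])))
P=cloud(c,d); m=(P[...,2]>.06)&(P[...,2]<.07); print(P[m][:,:2].max(0) if m.any() else None)
```

```text
[ 0.65899847 -0.06855831  0.23229962] 2.7 11.112076332209385
[0.99653379 0.09977556]
```

View pics/both2.png

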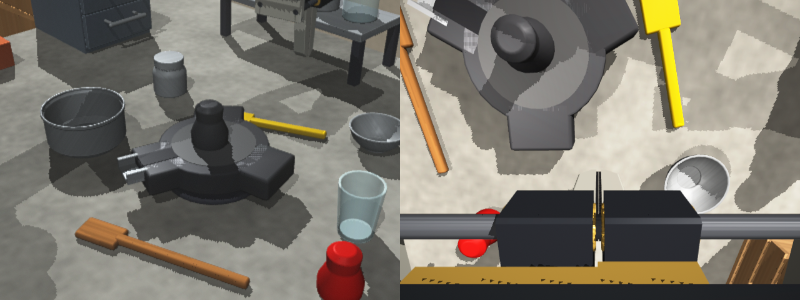

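The left half (side view) shows the arm above and behind the stone, with the tumbler at (362,200) clear of it. In the wrist half, the closed fingertips at (598,200) sit just off the plain lobe's flank at (575,130), over open gap on the yellow spatula's side. I'm letting the fingertips down.

Call:
arm_command([
  {"x":0.004,"y":-0.008,"z":-0.03,"rx":0,"ry":0,"rz":0,"claw":255},
  {"x":0.004,"y":-0.008,"z":-0.08,"rx":0,"ry":0,"rz":0,"claw":255},
  {"x":0.004,"y":-0.008,"z":-0.13,"rx":0,"ry":0,"rz":0,"claw":255},
  {"x":0.004,"y":-0.008,"z":-0.18,"rx":0,"ry":0,"rz":0,"claw":255},
  {"x":0.004,"y":-0.008,"z":-0.23,"rx":0,"ry":0,"rz":0,"claw":255},
  {"x":0.004,"y":-0.008,"z":-0.27,"rx":0,"ry":0,"rz":0,"claw":255},
  {"x":0.004,"y":-0.008,"z":-0.31,"rx":0,"ry":0,"rz":0,"claw":255},
  {"x":0.004,"y":-0.008,"z":-0.34,"rx":0,"ry":0,"rz":0,"claw":255},
  {"x":0.004,"y":-0.008,"z":-0.36,"rx":0,"ry":0,"rz":0,"claw":255},
  {"x":0.004,"y":-0.008,"z":-0.36,"rx":0,"ry":0,"rz":0,"claw":255},
])

```text
t: 3.53
tool_pos: [0.6593, -0.072, 0.0494]
orientation: [-1.993, -2.423, 0.003]
force: [-0.3, 0.5, 0.1]
opening: 0.0007
gripper_force: 0.0
```

Run:
```python
from meas import *
ce=np.array([.5563,.0208]); L=-78.9
p0=np.array([.661,-.073])
def pose(a,u,v):
    a=np.radians(a); return ce+u*np.array([np.cos(a),np.sin(a)])+v*np.array([-np.sin(a),np.cos(a)])
s=robot.read_state(); print(s['tool_pos'],s['force'])
for v in (.075,.068,.0625): print('appr',v,((pose(L,.112,v)-p0)/.5).round(3))
for t in range(0,-53,-2): print(t,((pose(L+t,.112,.0625)-p0)/.5).round(3),round(np.radians(t)/2,3))
```

```text
[ 0.65929971 -0.07196389  0.04936608] [-0.34224521  0.54143946  0.08995286]
appr 0.075 [-0.019 -0.003]
appr 0.068 [-0.033 -0.006]
appr 0.0625 [-0.044 -0.008]
0 [-0.044 -0.008] 0.0
-2 [-0.051 -0.014] -0.017
-4 [-0.058 -0.019] -0.035
-6 [-0.065 -0.024] -0.052
-8 [-0.072 -0.029] -0.07
-10 [-0.08  -0.034] -0.087
-12 [-0.088 -0.038] -0.105
-14 [-0.096 -0.042] -0.122
-16 [-0.104 -0.046] -0.14
-18 [-0.112 -0.05 ] -0.157
-20 [-0.121 -0.053] -0.175
-22 [-0.129 -0.056] -0.192
-24 [-0.138 -0.059] -0.209
-26 [-0.146 -0.061] -0.227
-28 [-0.155 -0.063] -0.244
-30 [-0.164 -0.065] -0.262
-32 [-0.173 -0.066] -0.279
-34 [-0.181 -0.067] -0.297
-36 [-0.19  -0.068] -0.314
-38 [-0.199 -0.069] -0.332
-40 [-0.208 -0.069] -0.349
-42 [-0.217 -0.069] -0.367
-44 [-0.226 -0.068] -0.384
-46 [-0.235 -0.068] -0.401
-48 [-0.244 -0.067] -0.419
-50 [-0.253 -0.065] -0.436
-52 [-0.262 -0.064] -0.454
```

Call:
arm_command([
  {"x":-0.006,"y":-0.001,"z":0,"rx":0,"ry":0,"rz":0,"claw":255},
  {"x":-0.012,"y":-0.002,"z":0,"rx":0,"ry":0,"rz":0,"claw":255},
  {"x":-0.018,"y":-0.003,"z":0,"rx":0,"ry":0,"rz":0,"claw":255},
  {"x":-0.023,"y":-0.004,"z":0,"rx":0,"ry":0,"rz":0,"claw":255},
  {"x":-0.027,"y":-0.005,"z":0,"rx":0,"ry":0,"rz":0,"claw":255},
  {"x":-0.031,"y":-0.006,"z":0,"rx":0,"ry":0,"rz":0,"claw":255},
  {"x":-0.035,"y":-0.007,"z":0,"rx":0,"ry":0,"rz":0,"claw":255},
  {"x":-0.039,"y":-0.007,"z":0,"rx":0,"ry":0,"rz":0,"claw":255},
  {"x":-0.042,"y":-0.008,"z":0,"rx":0,"ry":0,"rz":0,"claw":255},
  {"x":-0.044,"y":-0.008,"z":0,"rx":0,"ry":0,"rz":0,"claw":255},
])

```text
t: 4.37
tool_pos: [0.6393, -0.077, 0.0526]
orientation: [-1.997, -2.425, 0.0]
force: [3.1, -0.6, -1.2]
opening: 0.0007
gripper_force: 1.6
```

Run:
```python
from meas import *
s=robot.read_state(); print(s['tool_pos'],s['force'])
p,d,c=shot('top','top3'); print(solve(d,c))
cv2.imwrite('pics/t3.png',cv2.resize(cv2.imread('pics/top3.png')[130:390,120:520],(800,520)))
```

```text
[ 0.63926525 -0.07700116  0.0526017 ] [ 3.14108419 -0.64907356 -1.19438409]
(array([0.56409187, 0.06693212]), np.float64(0.09202942477078044), np.float64(186.3711034687015), np.float64(0.14209230890287702), array([0.55982721, 0.06178271]))
```

View pics/t3.png

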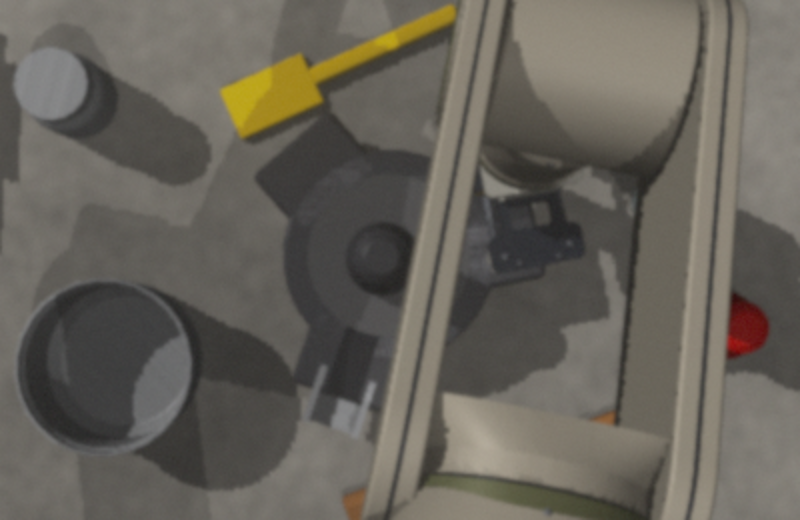

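The top view shows the gripper beside the right lobe at (525,240), just touching it (3 N). The pot, spatula and pestle are unmoved. I'll push along the arc at about 1° per row.

Call:
arm_command([
  {"x":-0.003,"y":-0.003,"z":0,"rx":0,"ry":0,"rz":-0.009,"claw":255},
  {"x":-0.007,"y":-0.006,"z":0,"rx":0,"ry":0,"rz":-0.017,"claw":255},
  {"x":-0.01,"y":-0.008,"z":0,"rx":0,"ry":0,"rz":-0.026,"claw":255},
  {"x":-0.014,"y":-0.011,"z":0,"rx":0,"ry":0,"rz":-0.035,"claw":255},
  {"x":-0.017,"y":-0.013,"z":0,"rx":0,"ry":0,"rz":-0.044,"claw":255},
  {"x":-0.021,"y":-0.016,"z":0,"rx":0,"ry":0,"rz":-0.052,"claw":255},
  {"x":-0.024,"y":-0.018,"z":0,"rx":0,"ry":0,"rz":-0.061,"claw":255},
  {"x":-0.028,"y":-0.021,"z":0,"rx":0,"ry":0,"rz":-0.07,"claw":255},
  {"x":-0.032,"y":-0.023,"z":0,"rx":0,"ry":0,"rz":-0.079,"claw":255},
  {"x":-0.036,"y":-0.026,"z":0,"rx":0,"ry":0,"rz":-0.087,"claw":255},
])

```text
t: 5.25
tool_pos: [0.6213, -0.09, 0.0527]
orientation: [2.202, 2.24, 0.0]
force: [1.5, 1.8, -0.2]
opening: 0.0003
gripper_force: 0.9
```

Call:
arm_command([
  {"x":-0.004,"y":-0.002,"z":0,"rx":0,"ry":0,"rz":-0.009,"claw":255},
  {"x":-0.008,"y":-0.004,"z":0,"rx":0,"ry":0,"rz":-0.018,"claw":255},
  {"x":-0.012,"y":-0.006,"z":0,"rx":0,"ry":0,"rz":-0.026,"claw":255},
  {"x":-0.016,"y":-0.008,"z":0,"rx":0,"ry":0,"rz":-0.035,"claw":255},
  {"x":-0.02,"y":-0.01,"z":0,"rx":0,"ry":0,"rz":-0.044,"claw":255},
  {"x":-0.024,"y":-0.012,"z":0,"rx":0,"ry":0,"rz":-0.053,"claw":255},
  {"x":-0.028,"y":-0.014,"z":0,"rx":0,"ry":0,"rz":-0.061,"claw":255},
  {"x":-0.032,"y":-0.016,"z":0,"rx":0,"ry":0,"rz":-0.07,"claw":255},
  {"x":-0.037,"y":-0.018,"z":0,"rx":0,"ry":0,"rz":-0.079,"claw":255},
  {"x":-0.041,"y":-0.019,"z":0,"rx":0,"ry":0,"rz":-0.088,"claw":255},
])

```text
t: 6.08
tool_pos: [0.6007, -0.0996, 0.0527]
orientation: [2.391, 2.038, -0.0]
force: [2.2, -0.3, -0.3]
opening: 0.0007
gripper_force: 1.2
```

Run:
```python
from meas import *
s=robot.read_state(); print(s['t'],s['tool_pos'],s['force'])
p,d,c=shot('side','side4')
cv2.imwrite('pics/s4.png',p[100:400,100:520,::-1])
```

```text
6.0833 [ 0.60074747 -0.09956893  0.05270065] [ 2.15114887 -0.26186017 -0.32558323]
```

View pics/s4.png

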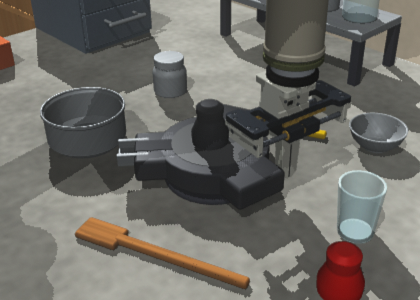

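The side view shows the lip turned to (125,145), moving towards the pot at (85,120). The pestle is upright at (210,125), and only the fingertips touch the lobe. I'll carry on.

Call:
arm_command([
  {"x":-0.004,"y":-0.002,"z":0,"rx":0,"ry":0,"rz":-0.009,"claw":255},
  {"x":-0.008,"y":-0.003,"z":0,"rx":0,"ry":0,"rz":-0.017,"claw":255},
  {"x":-0.013,"y":-0.005,"z":0,"rx":0,"ry":0,"rz":-0.026,"claw":255},
  {"x":-0.017,"y":-0.006,"z":0,"rx":0,"ry":0,"rz":-0.035,"claw":255},
  {"x":-0.021,"y":-0.007,"z":0,"rx":0,"ry":0,"rz":-0.044,"claw":255},
  {"x":-0.025,"y":-0.008,"z":0,"rx":0,"ry":0,"rz":-0.052,"claw":255},
  {"x":-0.03,"y":-0.009,"z":0,"rx":0,"ry":0,"rz":-0.061,"claw":255},
  {"x":-0.034,"y":-0.01,"z":0,"rx":0,"ry":0,"rz":-0.07,"claw":255},
  {"x":-0.038,"y":-0.011,"z":0,"rx":0,"ry":0,"rz":-0.079,"claw":255},
  {"x":-0.043,"y":-0.012,"z":0,"rx":0,"ry":0,"rz":-0.087,"claw":255},
])

```text
t: 6.97
tool_pos: [0.5793, -0.1054, 0.0526]
orientation: [2.559, 1.823, 0.0]
force: [2.4, -0.3, -0.2]
opening: 0.0004
gripper_force: 1.1
```

Call:
arm_command([
  {"x":-0.004,"y":0,"z":0,"rx":0,"ry":0,"rz":-0.009,"claw":255},
  {"x":-0.009,"y":-0.001,"z":0,"rx":0,"ry":0,"rz":-0.017,"claw":255},
  {"x":-0.013,"y":-0.001,"z":0,"rx":0,"ry":0,"rz":-0.026,"claw":255},
  {"x":-0.017,"y":-0.002,"z":0,"rx":0,"ry":0,"rz":-0.035,"claw":255},
  {"x":-0.022,"y":-0.002,"z":0,"rx":0,"ry":0,"rz":-0.044,"claw":255},
  {"x":-0.026,"y":-0.003,"z":0,"rx":0,"ry":0,"rz":-0.052,"claw":255},
  {"x":-0.031,"y":-0.003,"z":0,"rx":0,"ry":0,"rz":-0.061,"claw":255},
  {"x":-0.035,"y":-0.004,"z":0,"rx":0,"ry":0,"rz":-0.07,"claw":255},
  {"x":-0.039,"y":-0.004,"z":0,"rx":0,"ry":0,"rz":-0.079,"claw":255},
  {"x":-0.044,"y":-0.004,"z":0,"rx":0,"ry":0,"rz":-0.087,"claw":255},
])

```text
t: 7.8
tool_pos: [0.5573, -0.1072, 0.0526]
orientation: [-2.707, -1.594, -0.0]
force: [1.9, 0.0, 0.5]
opening: 0.0002
gripper_force: 1.1
```

Call:
arm_command([
  {"x":-0.004,"y":0,"z":0,"rx":0,"ry":0,"rz":-0.009,"claw":255},
  {"x":-0.009,"y":0,"z":0,"rx":0,"ry":0,"rz":-0.017,"claw":255},
  {"x":-0.013,"y":0,"z":0,"rx":0,"ry":0,"rz":-0.026,"claw":255},
  {"x":-0.017,"y":0,"z":0,"rx":0,"ry":0,"rz":-0.035,"claw":255},
  {"x":-0.021,"y":0.001,"z":0,"rx":0,"ry":0,"rz":-0.042,"claw":255},
  {"x":-0.024,"y":0.001,"z":0,"rx":0,"ry":0,"rz":-0.047,"claw":255},
  {"x":-0.026,"y":0.001,"z":0,"rx":0,"ry":0,"rz":-0.051,"claw":255},
  {"x":-0.027,"y":0.001,"z":0,"rx":0,"ry":0,"rz":-0.052,"claw":255},
  {"x":-0.027,"y":0.001,"z":0,"rx":0,"ry":0,"rz":-0.052,"claw":255},
  {"x":-0.027,"y":0.001,"z":0,"rx":0,"ry":0,"rz":-0.052,"claw":255},
])

```text
t: 8.63
tool_pos: [0.5438, -0.1069, 0.0525]
orientation: [-2.785, -1.453, 0.001]
force: [0.9, -0.5, 0.3]
opening: 0.0006
gripper_force: 0.4
```

Run:
```python
from meas import *
s=robot.read_state(); print(s['t'],s['tool_pos'],s['force'])
p,d,c=shot('top','top5'); np.savez('top5.npz',p=p,d=d)
print(pot(d,c,173,312))
cv2.imwrite('pics/t5.png',cv2.resize(p[150:390,100:420,::-1],(800,600),interpolation=cv2.INTER_CUBIC))
```

```text
8.6333 [ 0.54375891 -0.10688756  0.05254985] [ 0.85504516 -0.4896439   0.34307259]
(array([0.46153403, 0.26095911]), np.float64(0.07200305386719778), 1018, np.float64(0.07231261190104299))
```

View pics/t5.png

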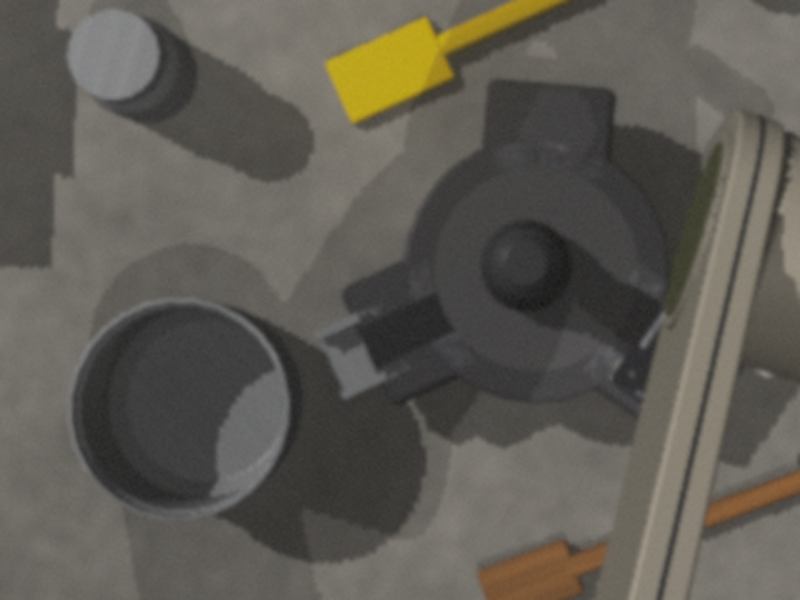

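The lip at (350,355) now points almost at the pot centre (180,408). The pestle is upright at (527,265), and two lobes are in clear view. I'll measure the remaining angle from those lobes.

```bash
cat >> meas.py <<'E'
def lobes(d,c,ce,guesses):
    P=cloud(c,d); q=P[...,:2]-ce; r=np.hypot(q[...,0],q[...,1]); th=np.degrees(np.arctan2(q[...,1],q[...,0]))
    out=[]
    for g in guesses:
        a=(th-g+180)%360-180; m=(r>.1)&(r<.125)&(abs(a)<36)&(P[...,2]>.045)&(P[...,2]<.078)&(d>0)
        e=[]
        for r0 in np.arange(.1,.125,.005):
            s=a[m&(r>=r0)&(r<r0+.005)]; e.append((s.min()+s.max())/2)
        out.append((g+np.median(e),g+a[m].mean()))
    return np.array(out).round(2)
E
python3 - <<'E'
from meas import *
c=robot.get_calibration('top'); ce=np.array([.5563,.0208])
print(lobes(np.load('top1.npz')['d'],c,ce,[161.1,41.1,-78.9]))
print(lobes(np.load('top5.npz')['d'],c,ce,[115,-5]))
E
```

```text
[[161.39 161.41]
 [ 41.24  41.35]
 [-78.59 -78.78]]
[[115.27 115.32]
 [ -4.77  -4.81]]
```

Call:
arm_command([
  {"x":-0.003,"y":0,"z":0,"rx":0,"ry":0,"rz":-0.006,"claw":255},
  {"x":-0.006,"y":0.001,"z":0,"rx":0,"ry":0,"rz":-0.012,"claw":255},
  {"x":-0.009,"y":0.001,"z":0,"rx":0,"ry":0,"rz":-0.018,"claw":255},
  {"x":-0.012,"y":0.002,"z":0,"rx":0,"ry":0,"rz":-0.023,"claw":255},
  {"x":-0.014,"y":0.002,"z":0,"rx":0,"ry":0,"rz":-0.028,"claw":255},
  {"x":-0.016,"y":0.003,"z":0,"rx":0,"ry":0,"rz":-0.032,"claw":255},
  {"x":-0.017,"y":0.003,"z":0,"rx":0,"ry":0,"rz":-0.033,"claw":255},
  {"x":-0.017,"y":0.003,"z":0,"rx":0,"ry":0,"rz":-0.033,"claw":255},
  {"x":-0.017,"y":0.003,"z":0,"rx":0,"ry":0,"rz":-0.033,"claw":255},
])

```text
t: 9.43
tool_pos: [0.5353, -0.1054, 0.0526]
orientation: [-2.832, -1.361, 0.0]
force: [-0.1, -2.6, 0.7]
opening: 0.0006
gripper_force: 0.9
```

Run:
```python
from meas import *
s=robot.read_state(); print(s['t'],s['tool_pos'],s['force'])
ce=np.array([.5563,.0208])
p,d,c=shot('top'); print(lobes(d,c,ce,[111.5,-8.5]))
q=plane(c,172.4,313.2,.075)[:2]; v=q-ce; print(q,np.degrees(np.arctan2(v[1],v[0])))
```

```text
9.4333 [ 0.5352966 -0.1054262  0.0526123] [-0.06456559 -2.57610275  0.68845845]
[[111.37 111.31]
 [ -8.54  -8.7 ]]
[0.46157999 0.25984444] 111.61566799843666
```

The lip bearing is 111.4° and the pot bearing 111.55°, which is good enough. I'll back off sideways into the gap, then go up.

Call:
arm_command([
  {"x":0.004,"y":-0.003,"z":0,"rx":0,"ry":0,"rz":0,"claw":255},
  {"x":0.01,"y":-0.008,"z":0,"rx":0,"ry":0,"rz":0,"claw":255},
  {"x":0.017,"y":-0.014,"z":0,"rx":0,"ry":0,"rz":0,"claw":255},
  {"x":0.025,"y":-0.02,"z":0,"rx":0,"ry":0,"rz":0,"claw":255},
  {"x":0.031,"y":-0.025,"z":0,"rx":0,"ry":0,"rz":0,"claw":255},
  {"x":0.031,"y":-0.025,"z":0.02,"rx":0,"ry":0,"rz":0,"claw":255},
  {"x":0.031,"y":-0.025,"z":0.06,"rx":0,"ry":0,"rz":0,"claw":255},
  {"x":0.031,"y":-0.025,"z":0.1,"rx":0,"ry":0,"rz":0,"claw":255},
  {"x":0.031,"y":-0.025,"z":0.15,"rx":0,"ry":0,"rz":0,"claw":255},
  {"x":0.031,"y":-0.025,"z":0.2,"rx":0,"ry":0,"rz":0,"claw":255},
])

```text
t: 10.32
tool_pos: [0.5506, -0.1178, 0.154]
orientation: [-2.831, -1.36, 0.001]
force: [0.5, -0.8, 0.1]
opening: 0.0005
gripper_force: 0.0
```

Call:
arm_command([
  {"x":0,"y":0,"z":0.05,"rx":0,"ry":0,"rz":0,"claw":255},
  {"x":0,"y":0,"z":0.1,"rx":0,"ry":0,"rz":0,"claw":255},
  {"x":0,"y":0,"z":0.15,"rx":0,"ry":0,"rz":0,"claw":255},
  {"x":0,"y":0,"z":0.2,"rx":0,"ry":0,"rz":0,"claw":255},
  {"x":0,"y":-0.04,"z":0.22,"rx":0,"ry":0,"rz":0,"claw":255},
  {"x":0,"y":-0.09,"z":0.23,"rx":0,"ry":0,"rz":0,"claw":255},
  {"x":0,"y":-0.14,"z":0.23,"rx":0,"ry":0,"rz":0,"claw":255},
  {"x":0,"y":-0.19,"z":0.23,"rx":0,"ry":0,"rz":0,"claw":255},
  {"x":0,"y":-0.21,"z":0.23,"rx":0,"ry":0,"rz":0,"claw":255},
  {"x":0,"y":-0.21,"z":0.23,"rx":0,"ry":0,"rz":0,"claw":255},
])

```text
t: 11.15
tool_pos: [0.5506, -0.2249, 0.268]
orientation: [2.833, 1.357, -0.0]
force: [0.2, 1.4, -0.5]
opening: 0.0005
gripper_force: 0.0
```

Run:
```python
from meas import *
s=robot.read_state(); print(s['t'],s['tool_pos'],s['force'],abs(s['dq']).max())
ce=np.array([.5563,.0208])
p,d,c=shot('top'); print(lobes(d,c,ce,[111.5,-8.5]),pot(d,c,173,312)[0])
print(solve(d,c,guess=111))
p2,_,_=shot('side')
cv2.imwrite('pics/end.png',np.hstack([p[100:400,60:460],p2[100:400,100:500]])[:,:,::-1])
```

```text
11.15 [ 0.5505644  -0.22485545  0.26797471] [ 0.16358533  1.35253398 -0.48973608] 0.0451965332814747
[[111.37 111.34]
 [ -8.53  -8.58]] [0.46156388 0.26103627]
(array([0.55649189, 0.02069039]), np.float64(0.09047031549652507), np.float64(111.11231927663927), np.float64(0.1337154594378265), array([0.55635861, 0.02197446]))
```

View pics/end.png

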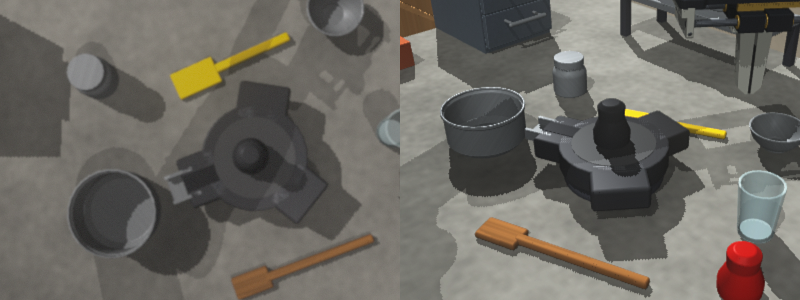

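The lip at (178,188) points at the pot centre (113,213), within about 0.4°. The pestle stands upright at (250,155), and the spatula, tumbler and pot are unmoved. The arm is clear, so I'm handing in.

```bash
python3 -c "
from plant import robot
print(robot.close_job())"
```

```text
the job is handed in; nothing more can be done
None
```

The stone's lip now points at the pot's middle, within about 0.4° by camera; the pestle is upright, the other items are where they stood, the arm is clear, and the job was handed in at about 11 s (no verdict was returned).

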